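Seat the blue chuck on the spindle drive's taper, slots over the dogs

ROBOT

A 6-joint arm with a two-finger parallel gripper is mounted at the origin on a cart in front of the work surface, level with it; the furniture and walls round the work are solid. World frame = base frame: x ahead of the robot, y to its left, z up, the work surface at z = 0. Lengths are in m, angles in degrees, forces in N, time in s.
With the tool pointing down it reaches from about 0.35 to 0.875 m from the base axis. Payload 4.2 kg.
Tool frame: the origin (TCP) lies on the centre line of the jaws, within the pads' length; the fingertips stand 25 mm ahead of it and the grasp point (between the pads) lies 6 mm ahead of it; z points along the fingers, y is the line along which they close (so a half turn about z gives the same grasp; the last joint's range is limited). The gripper opens to 87 mm and grips with 3 to 60 N. Pads are 19 mm wide; open, the fingers measure 117 mm over their backs; the gripper's body (75 mm by 190 mm) begins 51 mm behind the grasp point.
Start: joints at [92.109, 22.042, 0.453, 0, -68.411, -14.817], TCP at [0.137, 0.61, 0.213] pointing down, gripper open.
Joint ranges: [-179.83, 179.83], [-69.29, 118.12], [-61.27, 80.66], [-181.25, 117.63], [-171.15, -9.14], [-177.46, 177.46]. Speed limits (degrees/s): [159.86, 159.86, 180, 180, 180, 180].

INTERFACE

Orientations are given as a 3x3 rotation matrix whose columns are the frame's x, y, z axes.
In Python, from station import r gives the robot as it stands.
- The arm moves only by the tool move_arm, never from a script. Its argument "series" is a list of rows, each an object with "grip": the opening, from 0 (shut) to 1 (fully open); "xyz": the shift along the tool's x, y, z in mm, a list of three; "angular": the turn, a rotation vector about the tool's x, y, z in rad, a list of three. A call has 1 to 10 rows; each row is the pose to reach, as a shift and turn from the pose commanded when the call began, along the tool's axes at that moment; what a row does not reach only later rows make up. A row lasts 1/10 s, in which the tool goes at most 50 mm and 8.59 degrees, less where a joint would pass 70% of its speed; a pose out of reach is approached as far as the arm can. A call with a gripper value outside its range is refused whole. The fingers move at their own pace and stop on an object; the grip force is fixed at half the most. Time passes only in rows, so rows that repeat a pose let the fingers close. It gives the time, the measured TCP pose, the force, the opening and the grip force at its end, in the units of the state.
- r.sense(): the state, without advancing time (a new reading comes with each control period).
- r.capture(name): name is "scene" or "side" or "wrist"; returns a dict with "img" (384x512x3 uint8, red, green, blue), "camera_matrix" (3x3 intrinsics, pixels), "k1" (the pictures are not rectified: a ray, as slopes to the right and down, at radius r is drawn at 1 + k1 r^2 times it, then the intrinsics apply), "rvec" (rotation vector, rad) and "tvec" (3), from world to camera coordinates, as OpenCV has them; the wrist camera has in their place "hand_eye" (4x4, takes a point from camera to tool coordinates, whose origin is the TCP and whose axes are the flange's). Camera axes: x right, y down, z forward; pixel columns grow to the right and rows downward; lengths in m; the calibration is good to about 2 mm. A picture is of the moment at which its call begins: read the wrist's pose just before it. There is no depth.
- r.finish_job(): hands the job in; it is judged then, once.
The state is a dict: "time_s": time; "joints": joint angles; "joint_velocities": joint speeds; "effort": joint torques, N m; "tcp_pos": TCP position; "ee_rot": TCP orientation; "wrist_force": force on the tool from outside, world axes, zero at the start; "moment": the same for the moment, N m; "gripper_width": opening from 0.0 (shut) to 1.0 (fully open); "gripper_force": force on a finger pad.
Only numpy, scipy, OpenCV 4.12 (cv2) and the standard library are available. Lean on these libraries where they do the work, as an engineer would, in place of code of your own. Each camera call takes 0.05 s, during which the arm holds its last target. There are 200 camera calls.

TASK

Fit the blue chuck to the low grey-topped spindle drive: take it out of the white holder, put its tapered shank into the upright spindle, turn it gently by feel until the two slots in its flange drop over the spindle's brass drive dogs, then push it fully home with a firm steady push of about 12 N, so that the sprung spindle gives some 6 mm, and let go. Never push the spindle down to its stop (12 mm) or wrench it, and leave the orange chuck and the things lying about where they are.

Things in the scene. Friction and masses are not known exactly. Their poses are not given: they have to be found in the camera images.
- blue_grip (a point): Centre of the blue chuck's body, on its axis, 32 mm above the underside of its flange. It stands upright (z up) in one of the holder's two holes, the orange one in the other. The blue part is 41 mm tall, with, two flats 32 mm apart facing +y and -y (grip there, fingers closing along y), 42 mm long along x; its steel nose ends 26 mm above this point.
- blue_chuck: The same chuck, loose, about 0.22 kg. Origin on its axis at the flange's underside; axes as blue_grip. Flange: steel disc 58 mm across, 9 mm thick, with two slots 11 mm wide, open to +x and -x from 14 mm radius outward. Tapered shank below: 25.6 mm across at the flange, 14 mm at its end 30 mm below. The flange rests on the holder: lift 30 mm to free the shank.
- spindle_float: Spring-borne carriage that carries the spindle. Origin: centre of the spindle's flat face (60 mm disc), mid taper mouth, 89 mm above the table; z up, x along the drive's front-to-back line. It yields straight down: not at all below about 6 N, then 1 mm per newton, to a hard stop at 12 mm. It does not turn with the spindle. Chuck home: blue_chuck's origin coincides with this one.
- drive: Spindle drive, fixed: white and grey box 132 x 122 mm, 75 mm high, the spindle's disc standing 14 mm out of the middle of its top. Origin at the centre of its underside; -x is its front with display and knob. The spindle's face stands 89 mm above this origin until it is pressed.
- holder: White block, fixed, 90 x 192 mm, 50 mm high; its two holes are on its top, 50 mm to +y and -y of its centre. Origin at the centre of its underside.
- orange_chuck: Orange chuck of the same shape without slots, loose, in the other hole; not to be disturbed. Origin on its axis at the underside of the flange.
- tape_roll: Green roll of tape, 66 mm across, 19 mm high, loose; a bystander. Origin at the centre of its underside.
- petri_dish: Lidded petri dish, 66 mm across, 16 mm high, loose; a bystander. Origin at the centre of its underside.
- dog_level (a point): On the spindle axis at the height of the dogs' tops, 7 mm above the face; axes as spindle_float. Two brass dogs stand on the face on opposite sides, 19 to 27 mm from the axis, 8 mm wide, top edges bevelled. The line through them lies within 0.9 rad either side of this x axis; its angle is not reported, see or feel it. Off the dogs' line the flange stops on them, at this point.
- taper_end (a point): On the spindle axis, 30 mm below the face, where the shank's end comes to lie. The taper is 26.8 mm wide at the mouth and leaves 0.5 mm all round the seated shank. The slots fit over the dogs either way round with 0.06 rad to spare each way; then the flange drops 7 mm onto the face. The spindle turns only stiffly (0.2 N m).
There are look-alikes about, which are no part of the job. What is shaped like the blue_chuck but green or pink is not meant.

How it is judged:
By the outcome, as a careful person would: the job done as asked, in the order asked, and still so for the second after the job is handed in, with the robot touching nothing.
It also fails if it takes over 72 s, if anything falls off the work surface, if the arm or the gripper's body presses on something with over 40 N, if the wrist force passes 120 N, or if a joint passes its speed limit or range.

## Working session

There is one attempt and no reset: what is moved stays moved. The work goes in short steps, Python scripts to look and compute and a tool call to move; the robot and the scene stay as the last step left them, time stands still between calls to the robot, and variables do not carry over. Pictures are saved under pics/ and viewed, at most 10 in all, crops included, and the job is handed in when it is done.

Besides the shell and the picture viewer there is one more tool, called after "Request:" as name([rows], argument=value, ...), one row to a line, values as JSON. move_arm: Moves the arm, as the interface text tells. Its arguments: {"type":"object","properties":{"series":{"type":"array"}},"required":["series"]}

```bash
mkdir -p pics; cat > h.py <<'E'
import numpy as np, cv2, pickle
from station import r
def cap(n):
    s=r.sense(); c=r.capture(n)
    K=np.array(c["camera_matrix"],float)
    if n=="wrist":
        T=np.eye(4);T[:3,:3]=np.array(s["ee_rot"]);T[:3,3]=s["tcp_pos"]
        M=T@np.array(c["hand_eye"]);R=M[:3,:3];o=M[:3,3]
    else:
        Rc=cv2.Rodrigues(np.array(c["rvec"],float))[0];R=Rc.T;o=-R@np.array(c["tvec"],float).ravel()
    return dict(img=c["img"],K=K,k1=c["k1"],R=R,o=o)
def ray(c,uv):
    K=c["K"];uv=np.atleast_2d(np.array(uv,float))
    d=np.c_[(uv[:,0]-K[0,2])/K[0,0],(uv[:,1]-K[1,2])/K[1,1]]
    p=d.copy()
    for _ in range(20): p=d/(1+c["k1"]*(p**2).sum(1,keepdims=True))
    return np.c_[p,np.ones(len(p))]@c["R"].T
def plane(c,uv,z):
    d=ray(c,uv); return c["o"]+d*((z-c["o"][2])/d[:,2])[:,None]
def proj(c,P):
    p=(np.atleast_2d(P)-c["o"])@c["R"];s=p[:,:2]/p[:,2:]
    s=s*(1+c["k1"]*(s**2).sum(1,keepdims=True))
    return np.c_[s[:,0]*c["K"][0,0]+c["K"][0,2],s[:,1]*c["K"][1,1]+c["K"][1,2]]
def save(c,n): cv2.imwrite(f"pics/{n}.png",cv2.cvtColor(c["img"],cv2.COLOR_RGB2BGR)); pickle.dump(c,open(f"pics/{n}.pkl","wb"))
def load(n): return pickle.load(open(f"pics/{n}.pkl","rb"))
E
python3 - <<'E'
from h import *
for n in("scene","side","wrist"):
    c=cap(n);save(c,n+"0");print(n,c["o"].round(3),c["R"].round(2).tolist(),c["K"].round(0).tolist(),c["k1"])
a=cv2.imread("pics/scene0.png");b=cv2.imread("pics/side0.png")
print(np.array(r.sense()["ee_rot"]).round(3))
E
```

```text
scene [0.763 0.754 0.868] [[-0.97, 0.15, -0.19], [0.24, 0.66, -0.71], [0.02, -0.73, -0.68]] [[471.0, 0.0, 262.0], [0.0, 471.0, 191.0], [0.0, 0.0, 1.0]] 0.05451089552374287
side [0.225 0.742 0.666] [[-0.95, -0.16, 0.28], [-0.32, 0.53, -0.78], [-0.02, -0.83, -0.56]] [[439.0, 0.0, 258.0], [0.0, 439.0, 189.0], [0.0, 0.0, 1.0]] -0.037270930840889005
wrist [0.219 0.59  0.383] [[-0.22, -0.93, -0.3], [-0.98, 0.21, 0.06], [0.0, 0.3, -0.95]] [[285.0, 0.0, 260.0], [0.0, 285.0, 198.0], [0.0, 0.0, 1.0]] -0.028991995415647922
[[ 0.975 -0.22  -0.   ]
 [-0.22  -0.975 -0.002]
 [ 0.     0.002 -1.   ]]
```

View pics/scene0.png

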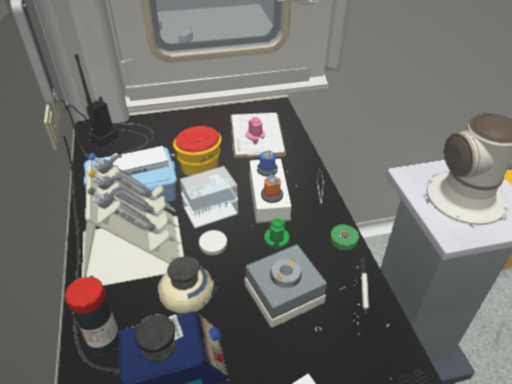

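View pics/side0.png

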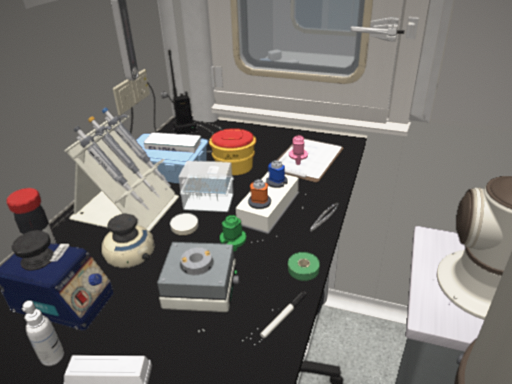

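The scene view shows the blue chuck at (267,160) in the holder, with the orange one at (272,187). The drive's spindle is at (286,271), with the dogs at about (280,277) and (293,262). The side view shows blue at (277,172) and the spindle at (197,261). Next I triangulate.

```bash
python3 - <<'E'
from h import *
S=load("scene0");D=load("side0")
def blob(c,lo,hi,box):
    x0,y0,x1,y1=box;h=cv2.cvtColor(c["img"],cv2.COLOR_RGB2HSV);m=np.zeros(h.shape[:2],np.uint8)
    m[y0:y1,x0:x1]=cv2.inRange(h,lo,hi)[y0:y1,x0:x1]
    n,l,st,ce=cv2.connectedComponentsWithStats(m);i=1+st[1:,4].argmax();return ce[i],st[i]
def tri(p,q):
    a=ray(S,p)[0];b=ray(D,q)[0];a/=np.linalg.norm(a);b/=np.linalg.norm(b)
    t=np.linalg.lstsq(np.c_[a,-b],D["o"]-S["o"],rcond=None)[0]
    A=S["o"]+a*t[0];B=D["o"]+b*t[1];return ((A+B)/2).round(4),np.linalg.norm(A-B).round(4)
for nm,lo,hi,bs,bd in[("blue",(108,120,50),(128,255,255),(245,145,290,180),(260,155,295,190)),("orange",(5,120,60),(17,255,255),(255,170,290,205),(245,175,275,212))]:
    p,s=blob(S,lo,hi,bs);q,s2=blob(D,lo,hi,bd);print(nm,p,s,q,s2,tri(p,q))
    print(plane(S,p,.09),plane(D,q,.09))
print("spindle",tri((286,271),(197,261)),plane(S,(286,271),.089),plane(D,(197,261),.089))
def crop(c,x0,y0,x1,y1,w,h):return cv2.cvtColor(cv2.resize(c["img"][y0:y1,x0:x1],(w,h),interpolation=cv2.INTER_CUBIC),cv2.COLOR_RGB2BGR)
a=np.hstack([crop(S,240,140,340,325,320,592),crop(D,150,155,310,315,470,470) if 0 else crop(D,150,150,310,350,474,592)])
cv2.imwrite("pics/crop1.png",a)
E
```

```text
blue [267.00757576 162.03030303] [260 154  16  16 132] [276.07239819 173.85972851] [268 163  17  20 221] (array([ 0.502 , -0.1717,  0.0746]), np.float64(0.0029))
[[ 0.50632385 -0.15580946  0.09      ]] [[ 0.49467981 -0.14547997  0.09      ]]
orange [271.55497382 188.91623037] [264 179  16  18 191] [258.6259542  193.61450382] [249 182  19  21 262] (array([ 0.516 , -0.0714,  0.074 ]), np.float64(0.0015))
[[ 0.52135782 -0.05382248  0.09      ]] [[ 0.50826539 -0.05065477  0.09      ]]
spindle (array([0.5542, 0.1862, 0.0789]), np.float64(0.0033)) [[0.55626284 0.19161293 0.089     ]] [[0.54826331 0.19798499 0.089     ]]
```

View pics/crop1.png

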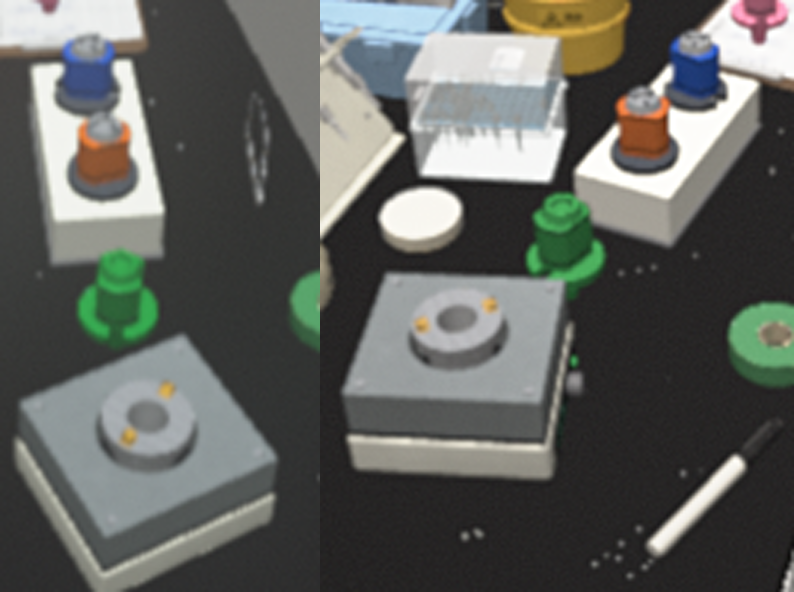

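Blue chuck is at about (0.502,-0.170), body centre z 0.075 (expected about 0.08). The spindle is at about (0.554,0.19). I move over the spindle first for a near look, which is on the way.

Request:
move_arm([
  {"grip":1,"xyz":[250,160,-30],"angular":[0,0,0]},
  {"grip":1,"xyz":[250,160,-30],"angular":[0,0,0]},
  {"grip":1,"xyz":[250,160,-30],"angular":[0,0,0]},
  {"grip":1,"xyz":[250,160,-30],"angular":[0,0,0]},
  {"grip":1,"xyz":[250,160,-30],"angular":[0,0,0]},
  {"grip":1,"xyz":[250,160,-30],"angular":[0,0,0]},
  {"grip":1,"xyz":[499,320,-30],"angular":[0,0,0]},
  {"grip":1,"xyz":[499,320,-30],"angular":[0,0,0]},
  {"grip":1,"xyz":[499,320,-30],"angular":[0,0,0]},
  {"grip":1,"xyz":[499,320,-30],"angular":[0,0,0]},
])

```text
time_s: 1.15
tcp_pos: [0.4874, 0.2544, 0.2426]
ee_rot: [[0.976, -0.22, -0.0], [-0.22, -0.976, 0.0], [-0.0, -0.0, -1.0]]
wrist_force: [0.8, 1.2, -0.3]
gripper_width: 1.003
gripper_force: 0.0
```

Request:
move_arm([
  {"grip":1,"xyz":[80,50,0],"angular":[0,0,0]},
  {"grip":1,"xyz":[80,50,0],"angular":[0,0,0]},
  {"grip":1,"xyz":[80,50,0],"angular":[0,0,0]},
  {"grip":1,"xyz":[80,50,0],"angular":[0,0,0]},
  {"grip":1,"xyz":[80,50,0],"angular":[0,0,0]},
])

```text
time_s: 1.65
tcp_pos: [0.553, 0.1901, 0.2424]
ee_rot: [[0.976, -0.219, -0.001], [-0.219, -0.976, -0.0], [-0.001, 0.0, -1.0]]
wrist_force: [0.8, 0.6, 0.1]
gripper_width: 0.998
gripper_force: 0.0
```

```bash
python3 - <<'E'
from h import *
s=r.sense();print(s["joints"],s["tcp_pos"])
c=cap("wrist");save(c,"w1")
E
```

```text
[ 3.48250944e+01  1.70348241e+01 -2.62302123e+00 -1.95175932e-02
 -7.03736961e+01  4.25067026e+01] [0.5529663  0.19013995 0.2424083 ]
```

View pics/w1.png

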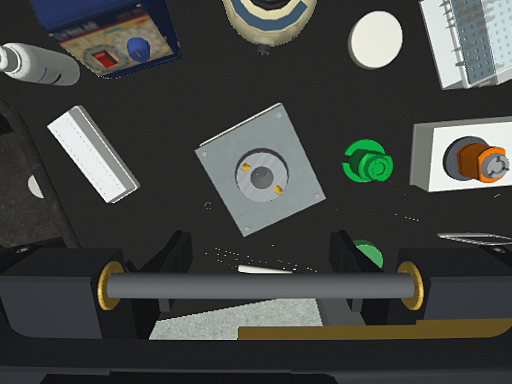

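The wrist view shows the spindle disc at (262,175), dogs at about (245,167) and (278,190), and the drive's grey top. The holder starts at right with the orange chuck at (480,160). Now I measure the dogs and the disc.

```bash
cat >> h.py <<'E'
def spindle(c,box,zf=.089):
    x0,y0,x1,y1=box;im=c["img"];h=cv2.cvtColor(im,cv2.COLOR_RGB2HSV)
    m=np.zeros(h.shape[:2],np.uint8);m[y0:y1,x0:x1]=cv2.inRange(h,(12,110,80),(35,255,255))[y0:y1,x0:x1]
    n,l,st,ce=cv2.connectedComponentsWithStats(m)
    i=1+np.argsort(-st[1:,4])[:2];P=plane(c,ce[i],zf+.006)
    d=P[0]-P[1];print("dogs px",ce[i].round(1).tolist(),st[i,4],"mid",P.mean(0).round(4),"sep",np.linalg.norm(d).round(4),"angle mod180",np.degrees(np.arctan2(d[1],d[0])).round(2)%180)
def hole(c,box,zf=.089,thr=85):
    x0,y0,x1,y1=box;g=cv2.cvtColor(c["img"],cv2.COLOR_RGB2GRAY)[y0:y1,x0:x1]
    m=(g<thr).astype(np.uint8);n,l,st,ce=cv2.connectedComponentsWithStats(m,connectivity=4)
    for i in range(1,n):
        if st[i,4]>60: 
            k=cv2.findContours((l==i).astype(np.uint8),0,1)[0][0][:,0]+[x0,y0]
            P=plane(c,k,zf)[:,:2];q,rad=cv2.minEnclosingCircle(P.astype(np.float32)*1000)
            print("hole",st[i],q,rad)
E
python3 - <<'E'
from h import *
c=load("w1")
spindle(c,(225,140,300,210))
print(plane(c,[[262,175]],.089))
x=cv2.cvtColor(cv2.resize(c["img"][90:250,180:340],(600,600),interpolation=cv2.INTER_CUBIC),cv2.COLOR_RGB2BGR)
cv2.imwrite("pics/c2.png",x)
hole(c,(240,150,285,200))
# drive top outline
h=cv2.cvtColor(c["img"],cv2.COLOR_RGB2HSV)
m=(c["img"].max(2)>85).astype(np.uint8);n,l,st,ce=cv2.connectedComponentsWithStats(m)
i=l[150,220];k=cv2.findContours((l==i).astype(np.uint8),0,1)[0][0][:,0]
rr=cv2.minAreaRect(plane(c,k,.075)[:,:2].astype(np.float32)*1000);print(st[i],rr)
E
```

```text
dogs px [[245.2, 166.9], [277.4, 189.2]] [52 50] mid [0.5578 0.1864 0.095 ] sep 0.0454 angle mod180 41.79
[[0.5599744  0.18528259 0.089     ]]
hole [  0   0  45  15 163] (575.4848022460938, 181.73707580566406) 25.498123168945312
[ 194  103  132  134 9701] ((558.8886108398438, 186.961669921875), (130.51382446289062, 116.54633331298828), 14.145121574401855)
```

View pics/c2.png

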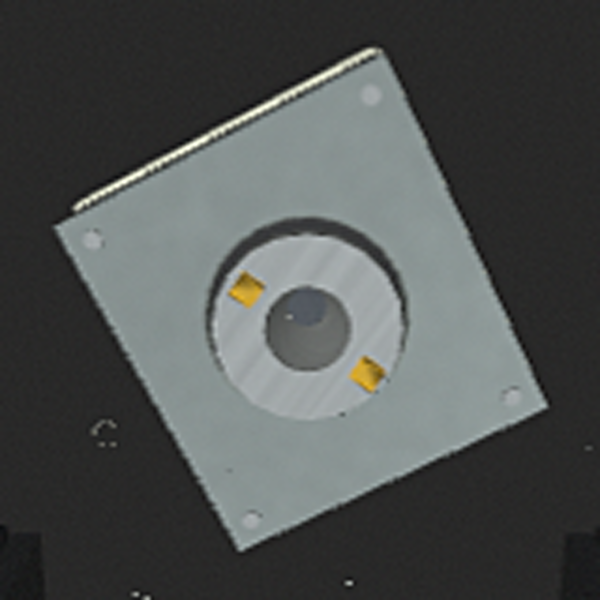

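Dogs: line at 41.8°, drive yaw about 14.1° (so 0.48 rad, within the 0.9), separation 45.4 mm (46 expected). Spindle axis is at about (0.558,0.1865). On to the chuck.

Request:
move_arm([
  {"grip":1,"xyz":[29,362,0],"angular":[0,0,0]},
  {"grip":1,"xyz":[29,362,0],"angular":[0,0,0]},
  {"grip":1,"xyz":[29,362,0],"angular":[0,0,0]},
  {"grip":1,"xyz":[29,362,0],"angular":[0,0,0]},
  {"grip":1,"xyz":[29,362,0],"angular":[0,0,0]},
  {"grip":1,"xyz":[29,362,0],"angular":[0,0,0]},
  {"grip":1,"xyz":[29,362,0],"angular":[0,0,0]},
  {"grip":1,"xyz":[29,362,0],"angular":[0,0,0]},
  {"grip":1,"xyz":[29,362,0],"angular":[0,0,0]},
  {"grip":1,"xyz":[29,362,0],"angular":[0,0,0]},
])

```text
time_s: 2.7
tcp_pos: [0.5023, -0.1687, 0.2428]
ee_rot: [[0.976, -0.219, 0.0], [-0.219, -0.976, 0.0], [0.0, -0.0, -1.0]]
wrist_force: [-0.6, 0.6, -0.2]
gripper_width: 1.001
gripper_force: 0.0
```

```bash
python3 - <<'E'
from h import *
s=r.sense();print(s["joints"],s["tcp_pos"],s["ee_rot"])
c=cap("wrist");save(c,"w2")
u,v=proj(c,[[.502,-.170,.09]])[0].astype(int);print(u,v)
x0,y0=max(u-80,0),max(v-70,0)
x=cv2.cvtColor(cv2.resize(c["img"][y0:y0+150,x0:x0+160],(800,600),fx=0,fy=0,interpolation=cv2.INTER_CUBIC)[:, :],cv2.COLOR_RGB2BGR);print(x0,y0)
cv2.imwrite("pics/c3.png",x)
E
```

```text
[-1.01818024e+00  1.15200239e+01 -1.00292182e+01 -1.88143331e-02
 -6.84292071e+01  7.83869355e+01] [ 0.5023156  -0.16865599  0.24278186] [[ 9.75771205e-01 -2.18793074e-01  3.81517921e-04]
 [-2.18793191e-01 -9.75771208e-01  2.98641904e-04]
 [ 3.06933422e-04 -3.74879694e-04 -9.99999883e-01]]
260 181
180 111
```

View pics/c3.png

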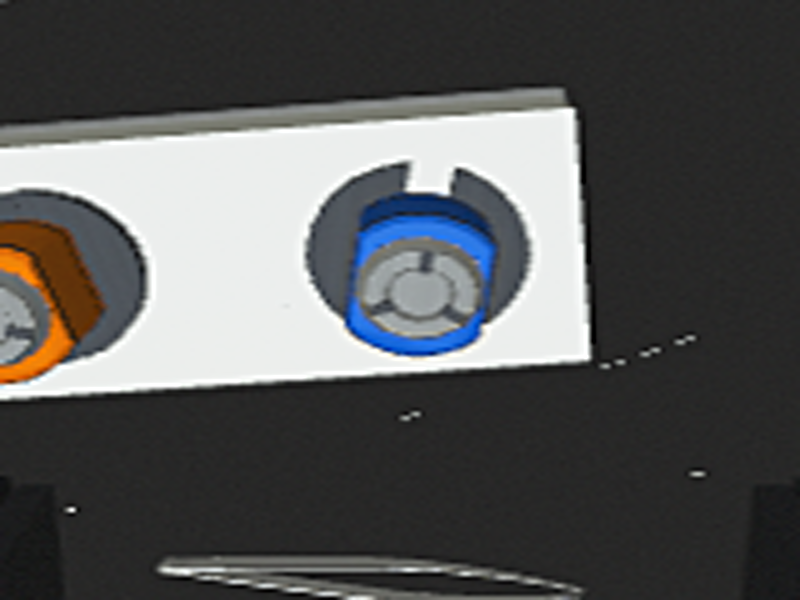

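The crop shows the blue chuck's top face with flats left and right, the nose at crop (420,292), and a slot at crop (432,178). That slot direction roughly matches the flats. Now I measure yaw and centre.

```bash
python3 - <<'E'
from h import *
c=load("w2")
h=cv2.cvtColor(c["img"],cv2.COLOR_RGB2HSV)
m=np.zeros(h.shape[:2],np.uint8);m[140:205,240:290]=cv2.inRange(h,(100,120,170),(130,255,255))[140:205,240:290]
k=cv2.convexHull(np.argwhere(m)[:,::-1].astype(np.int32))[:,0]
P=plane(c,k,.100)[:,:2].astype(np.float32)*1000
print(cv2.minAreaRect(P),cv2.minAreaRect(plane(c,k,.1)[:,:2].astype(np.float32)*1000))
# per-row left/right edges of top face
L=[];Rr=[]
for y in range(172,192):
    x=np.flatnonzero(m[y]);
    if len(x): L.append((x.min()-.5,y));Rr.append((x.max()+.5,y))
for e in(L[3:-4],Rr[3:-4]):
    Q=plane(c,e,.1)[:,:2].astype(np.float32);v=cv2.fitLine(Q,cv2.DIST_HUBER,0,.001,.001).ravel();print(np.degrees(np.arctan2(v[1],v[0]))%180,v[2:])
q=plane(c,[[180+420/5,111+292/4]],.108)[0];print("nose",q)
s=plane(c,[[180+432/5,111+178/4]],.059)[0];print("slot",s, np.degrees(np.arctan2(*(s-q)[1::-1])))
# flange: dark grey on white
g=(c["img"].max(2)<130).astype(np.uint8);b=np.zeros_like(g);b[148:204,238:288]=g[148:204,238:288]
E
```

```text
((503.1801452636719, -173.79568481445312), (30.159286499023438, 40.54086685180664), 70.92810821533203) ((503.1801452636719, -173.79568481445312), (30.159286499023438, 40.54086685180664), 70.92810821533203)
84.10195 [ 0.506249  -0.1737996]
97.25449 [ 0.5042586  -0.18262835]
nose [ 0.50324189 -0.17420614  0.108     ]
slot [ 0.52572196 -0.182939    0.059     ] -21.22972440815861
```

Chuck: centre (0.5032,-0.174), yaw about -19.5° (flats 30×40.5 mm against 32×42, slot -21°). So I turn the tool by +0.12 rad, then descend 154 mm and grip.

Request:
move_arm([
  {"grip":1,"xyz":[2,5,40],"angular":[0,0,0.12]},
  {"grip":1,"xyz":[2,5,80],"angular":[0,0,0.12]},
  {"grip":1,"xyz":[2,5,110],"angular":[0,0,0.12]},
  {"grip":1,"xyz":[2,5,130],"angular":[0,0,0.12]},
  {"grip":1,"xyz":[2,5,145],"angular":[0,0,0.12]},
  {"grip":1,"xyz":[2,5,154],"angular":[0,0,0.12]},
  {"grip":1,"xyz":[2,5,154],"angular":[0,0,0.12]},
  {"grip":0.5,"xyz":[2,5,154],"angular":[0,0,0.12]},
  {"grip":0.42,"xyz":[2,5,154],"angular":[0,0,0.12]},
  {"grip":0.38,"xyz":[2,5,154],"angular":[0,0,0.12]},
])

```text
time_s: 3.75
tcp_pos: [0.5037, -0.175, 0.0896]
ee_rot: [[0.942, -0.335, 0.002], [-0.335, -0.942, -0.0], [0.002, -0.0, -1.0]]
wrist_force: [-0.3, 0.2, 0.1]
gripper_width: 0.811
gripper_force: 0.0
```

Request:
move_arm([
  {"grip":0.2,"xyz":[0,0,0],"angular":[0,0,0]},
  {"grip":0.2,"xyz":[0,0,0],"angular":[0,0,0]},
  {"grip":0.2,"xyz":[0,0,0],"angular":[0,0,0]},
  {"grip":0.2,"xyz":[0,0,0],"angular":[0,0,0]},
])

```text
time_s: 4.15
tcp_pos: [0.503, -0.1752, 0.0887]
ee_rot: [[0.942, -0.335, 0.0], [-0.335, -0.942, -0.0], [0.0, -0.0, -1.0]]
wrist_force: [-0.6, 0.4, -0.7]
gripper_width: 0.448
gripper_force: 0.0
```

Request:
move_arm([
  {"grip":0.2,"xyz":[0,0,0],"angular":[0,0,0]},
  {"grip":0.2,"xyz":[0,0,0],"angular":[0,0,0]},
  {"grip":0.2,"xyz":[0,0,0],"angular":[0,0,0]},
  {"grip":0.2,"xyz":[0,0,0],"angular":[0,0,0]},
])

```text
time_s: 4.55
tcp_pos: [0.5032, -0.175, 0.0887]
ee_rot: [[0.942, -0.335, 0.0], [-0.335, -0.942, 0.0], [0.0, -0.0, -1.0]]
wrist_force: [-0.2, 0.2, 1.2]
gripper_width: 0.339
gripper_force: 25.8
```

Gripped (25.8 N). The opening of about 29.5 mm is near the flats' 32 mm. I lift and check.

Request:
move_arm([
  {"grip":0.2,"xyz":[0,0,-5],"angular":[0,0,0]},
  {"grip":0.2,"xyz":[0,0,-15],"angular":[0,0,0]},
  {"grip":0.2,"xyz":[0,0,-30],"angular":[0,0,0]},
  {"grip":0.2,"xyz":[0,0,-55],"angular":[0,0,0]},
  {"grip":0.2,"xyz":[0,0,-85],"angular":[0,0,0]},
  {"grip":0.2,"xyz":[0,0,-115],"angular":[0,0,0]},
  {"grip":0.2,"xyz":[0,0,-130],"angular":[0,0,0]},
  {"grip":0.2,"xyz":[0,0,-130],"angular":[0,0,0]},
  {"grip":0.2,"xyz":[0,0,-130],"angular":[0,0,0]},
])

```text
time_s: 5.45
tcp_pos: [0.5024, -0.1749, 0.2183]
ee_rot: [[0.942, -0.336, -0.001], [-0.336, -0.942, 0.001], [-0.001, -0.001, -1.0]]
wrist_force: [0.0, -0.5, -2.2]
gripper_width: 0.337
gripper_force: 25.6
```

```bash
python3 - <<'E'
from h import *
c=cap("wrist");save(c,"w3");d=cap("side");save(d,"s3");s=r.sense();print(s["wrist_force"],s["moment"],s["tcp_pos"])
a=np.vstack([c["img"][100:384,100:420]]);a=cv2.resize(a,(480,426))
u,v=proj(d,[s["tcp_pos"]])[0].astype(int);print(u,v);v0=max(v-90,0);u0=max(u-80,0)
b=cv2.resize(d["img"][v0:v0+213,u0:u0+160],(320,426))
cv2.imwrite("pics/c4.png",cv2.cvtColor(np.hstack([a,b]),cv2.COLOR_RGB2BGR))
E
```

```text
[ 0.56561934 -1.01818702 -1.29975904] [ 0.03574359 -0.00377904 -0.04888112] [ 0.50200703 -0.17490122  0.21724028]
276 121
```

View pics/c4.png

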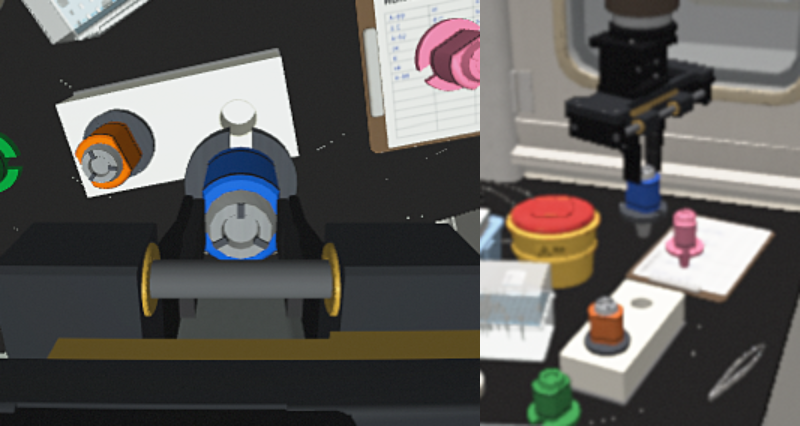

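The chuck is held upright and free, at side crop (643,190). In the wrist view the slot points straight up at crop (239,145), and orange is undisturbed. I measure the chuck's offset and yaw in the hand.

```bash
python3 - <<'E'
from h import *
c=load("w3")
tcp=np.array([.5021,-.1749,.2178]);R=np.array(r.sense()["ee_rot"]);zb=tcp[2]-.0387
q=plane(c,[[260.7,247.3]],zb+.058)[0]
print("nose in tool mm",(R.T@(q-tcp)*1000).round(1))
h=cv2.cvtColor(c["img"],cv2.COLOR_RGB2HSV)
# bright blue top face edges
for thr in (150,180):
  m=np.zeros(h.shape[:2],np.uint8);m[205:285,230:295]=cv2.inRange(h,(100,120,thr),(130,255,255))[205:285,230:295]
  k=cv2.convexHull(np.argwhere(m)[:,::-1].astype(np.int32))[:,0]
  T=(plane(c,k,zb+.05)-tcp)@R*1000
  print(cv2.boundingRect(k),cv2.minAreaRect(T[:,:2].astype(np.float32)))
# slot: edges per row on flange top
g=c["img"].max(2)
for y in range(186,200,2): print(y,g[y,244:274].tolist())
np.set_printoptions(linewidth=200)
for uv in [(259,190),(259,198)]: print(((plane(c,[uv],zb+.009)-tcp)@R*1000).round(1))
E
```

```text
nose in tool mm [  4.2   1.  -19.3]
(235, 217, 51, 56) ((1.3407459259033203, 0.6565656661987305), (30.65347671508789, 38.25906753540039), 89.8927230834961)
(236, 217, 49, 56) ((1.3496551513671875, 0.6147928237915039), (38.214599609375, 29.5684814453125), 0.09086774289608002)
186 [255, 250, 165, 145, 55, 34, 37, 35, 28, 77, 123, 119, 121, 122, 121, 124, 124, 126, 127, 126, 126, 124, 124, 107, 43, 35, 35, 43, 63, 84]
188 [40, 33, 35, 40, 51, 69, 85, 98, 81, 74, 116, 116, 117, 120, 119, 121, 122, 121, 119, 113, 139, 211, 252, 236, 87, 97, 84, 68, 48, 36]
190 [77, 95, 96, 94, 93, 94, 93, 91, 63, 162, 251, 230, 208, 199, 174, 175, 189, 225, 241, 243, 241, 243, 247, 237, 75, 88, 94, 96, 94, 93]
192 [90, 91, 92, 91, 94, 93, 92, 90, 59, 178, 254, 242, 240, 240, 241, 240, 240, 239, 239, 238, 238, 239, 246, 237, 77, 88, 93, 94, 90, 91]
194 [92, 91, 92, 91, 92, 93, 92, 90, 58, 177, 253, 241, 238, 238, 238, 238, 238, 238, 238, 238, 238, 239, 246, 236, 77, 88, 93, 96, 91, 91]
196 [89, 92, 92, 91, 91, 94, 93, 91, 59, 179, 255, 244, 242, 243, 244, 245, 246, 245, 244, 243, 242, 243, 249, 238, 79, 86, 95, 94, 91, 91]
198 [91, 91, 92, 91, 92, 92, 93, 89, 68, 126, 204, 182, 146, 134, 106, 103, 97, 100, 106, 120, 146, 144, 189, 214, 98, 87, 93, 94, 92, 93]
[[25.7 -0.1 29.6]]
[[19.6 -0.1 29.6]]
```

The chuck is centred in the hand with its slot along tool x. Target TCP is (0.5577,0.186), a turn of +61.4°.

Request:
move_arm([
  {"grip":0.2,"xyz":[-69,-359,0],"angular":[0,0,-1.072]},
  {"grip":0.2,"xyz":[-69,-359,0],"angular":[0,0,-1.072]},
  {"grip":0.2,"xyz":[-69,-359,0],"angular":[0,0,-1.072]},
  {"grip":0.2,"xyz":[-69,-359,0],"angular":[0,0,-1.072]},
  {"grip":0.2,"xyz":[-69,-359,0],"angular":[0,0,-1.072]},
  {"grip":0.2,"xyz":[-69,-359,0],"angular":[0,0,-1.072]},
  {"grip":0.2,"xyz":[-69,-359,0],"angular":[0,0,-1.072]},
  {"grip":0.2,"xyz":[-69,-359,0],"angular":[0,0,-1.072]},
  {"grip":0.2,"xyz":[-69,-359,0],"angular":[0,0,-1.072]},
  {"grip":0.2,"xyz":[-69,-359,0],"angular":[0,0,-1.072]},
])

```text
time_s: 6.55
tcp_pos: [0.5576, 0.1857, 0.2173]
ee_rot: [[0.745, 0.667, -0.003], [0.667, -0.745, -0.002], [-0.003, -0.0, -1.0]]
wrist_force: [0.6, -0.8, -2.3]
gripper_width: 0.329
gripper_force: 29.1
```

Request:
move_arm([
  {"grip":0.2,"xyz":[0,0,0],"angular":[0,0,0]},
  {"grip":0.2,"xyz":[0,0,0],"angular":[0,0,0]},
])

```text
time_s: 6.75
tcp_pos: [0.5582, 0.1848, 0.2187]
ee_rot: [[0.746, 0.665, -0.0], [0.665, -0.746, -0.0], [-0.0, -0.0, -1.0]]
wrist_force: [0.1, 0.2, -2.4]
gripper_width: 0.334
gripper_force: 29.1
```

```bash
python3 - <<'E'
from h import *
s=r.sense();print(s["tcp_pos"],np.array(s["ee_rot"]).round(3).tolist(),s["wrist_force"],s["moment"],s["joints"][5])
c=cap("wrist");save(c,"w4")
print(proj(c,[[.558,.186,.089]]))
d=cap("side");save(d,"s4");f=cap("scene");save(f,"f4")
a=cv2.resize(c["img"][100:300,160:360],(400,400));b=cv2.resize(d["img"][130:330,110:310],(400,400))
cv2.imwrite("pics/c5.png",cv2.cvtColor(np.hstack([a,b]),cv2.COLOR_RGB2BGR))
E
```

```text
[0.55822152 0.18482181 0.21866867] [[0.746, 0.665, -0.0], [0.665, -0.746, -0.0], [-0.0, -0.0, -1.0]] [ 0.09713466  0.17782592 -2.3519729 ] [-0.0467386  -0.06600157 -0.00050488] 97.62797641912309
[[258.78245993 185.71094994]]
```

View pics/c5.png

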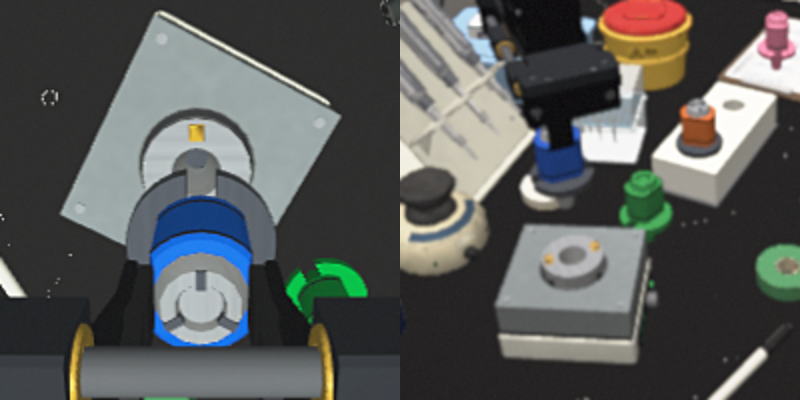

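The wrist view shows the far dog at crop (197,132), in line with the slot at crop (201,180). I check the lateral offsets quantitatively.

```bash
python3 - <<'E'
from h import *
c=load("w4");s=r.sense();R=np.array(s["ee_rot"]);tcp=np.array([.5579,.1853,.2182])
h=cv2.cvtColor(c["img"],cv2.COLOR_RGB2HSV);m=np.zeros(h.shape[:2],np.uint8);m[150:180,245:275]=cv2.inRange(h,(12,110,80),(35,255,255))[150:180,245:275]
n,l,st,ce=cv2.connectedComponentsWithStats(m);i=1+st[1:,4].argmax()
print("dog tool",((plane(c,[ce[i]],.095)-tcp)@R*1000).round(1),ce[i],st[i])
# hole in spindle: dark; disc outline points
g=c["img"].max(2)
for y in (186,190,194): print(y,g[y,244:280].tolist())
for y in (140,165): print(y,g[y,220:300].tolist())
# disc edges on face plane
for uv in [(252.5,192),(267.5,192)]: print("slot",((plane(c,[uv],tcp[2]-.0387+.009)-tcp)@R*1000).round(1))
E
```

```text
dog tool [[ 23.7  -1.2 123.2]] [257.9516129  165.93548387] [255 162   7   9  62]
186 [211, 186, 58, 48, 49, 49, 45, 47, 37, 83, 127, 124, 127, 129, 130, 129, 128, 126, 122, 122, 123, 121, 121, 107, 53, 44, 45, 46, 47, 57, 90, 165, 211, 204, 198, 194]
190 [101, 115, 113, 111, 111, 110, 111, 110, 90, 86, 132, 126, 126, 127, 128, 127, 126, 124, 126, 129, 126, 121, 123, 105, 77, 113, 112, 112, 109, 109, 115, 115, 112, 88, 58, 47]
194 [106, 107, 111, 107, 110, 110, 110, 109, 92, 85, 132, 127, 127, 129, 131, 128, 128, 125, 124, 123, 124, 120, 136, 142, 86, 111, 111, 112, 109, 108, 110, 111, 113, 110, 109, 108]
140 [44, 112, 179, 173, 168, 167, 166, 165, 165, 164, 165, 166, 166, 167, 167, 168, 167, 167, 167, 166, 167, 168, 168, 168, 168, 168, 165, 166, 167, 166, 167, 167, 168, 165, 168, 166, 168, 169, 171, 170, 171, 172, 171, 173, 172, 173, 171, 172, 170, 168, 167, 166, 166, 165, 168, 168, 168, 167, 169, 168, 169, 170, 169, 169, 169, 168, 169, 169, 168, 170, 170, 169, 169, 170, 171, 173, 172, 159, 121, 75]
165 [169, 169, 168, 168, 169, 169, 169, 169, 170, 170, 169, 169, 171, 173, 158, 109, 57, 60, 59, 61, 114, 178, 201, 196, 193, 193, 192, 191, 192, 192, 191, 192, 194, 189, 169, 203, 237, 229, 211, 183, 162, 150, 163, 201, 193, 192, 191, 192, 191, 192, 192, 192, 195, 197, 199, 167, 67, 65, 56, 56, 75, 132, 172, 175, 170, 168, 167, 167, 167, 169, 169, 168, 171, 169, 169, 168, 169, 169, 169, 169]
slot [[22.9 -4.6 29.7]]
slot [[22.9  6.5 29.7]]
```

Offsets are within the taper's tolerance, given the camera's depth-dependent bias of about 1 mm. I descend to just above the dogs.

Request:
move_arm([
  {"grip":0.2,"xyz":[0.5,-0.5,25],"angular":[0,0,0]},
  {"grip":0.2,"xyz":[0.5,-0.5,45],"angular":[0,0,0]},
  {"grip":0.2,"xyz":[0.5,-0.5,55],"angular":[0,0,0]},
  {"grip":0.2,"xyz":[0.5,-0.5,60],"angular":[0,0,0]},
  {"grip":0.2,"xyz":[0.5,-0.5,65],"angular":[0,0,0]},
  {"grip":0.2,"xyz":[0.5,-0.5,70],"angular":[0,0,0]},
  {"grip":0.2,"xyz":[0.5,-0.5,74],"angular":[0,0,0]},
  {"grip":0.2,"xyz":[0.5,-0.5,78],"angular":[0,0,0]},
  {"grip":0.2,"xyz":[0.5,-0.5,80],"angular":[0,0,0]},
  {"grip":0.2,"xyz":[0.5,-0.5,80],"angular":[0,0,0]},
])

```text
time_s: 7.9
tcp_pos: [0.5583, 0.1869, 0.1384]
ee_rot: [[0.745, 0.667, -0.0], [0.667, -0.745, -0.0], [-0.0, -0.0, -1.0]]
wrist_force: [-0.3, -0.1, -1.7]
gripper_width: 0.334
gripper_force: 29.1
```

No contact yet. I step down past the dog level.

Request:
move_arm([
  {"grip":0.2,"xyz":[0,0,1],"angular":[0,0,0]},
  {"grip":0.2,"xyz":[0,0,2],"angular":[0,0,0]},
  {"grip":0.2,"xyz":[0,0,3],"angular":[0,0,0]},
  {"grip":0.2,"xyz":[0,0,4],"angular":[0,0,0]},
  {"grip":0.2,"xyz":[0,0,5],"angular":[0,0,0]},
  {"grip":0.2,"xyz":[0,0,6],"angular":[0,0,0]},
  {"grip":0.2,"xyz":[0,0,6],"angular":[0,0,0]},
])

```text
time_s: 8.6
tcp_pos: [0.5583, 0.1869, 0.1324]
ee_rot: [[0.745, 0.667, -0.0], [0.667, -0.745, -0.0], [-0.0, -0.0, -1.0]]
wrist_force: [0.6, 0.5, -2.3]
gripper_width: 0.334
gripper_force: 29.1
```

At 0.1324 (below the 0.1347 dog level) there is no force, so the slots seem to be over the dogs. I continue.

Request:
move_arm([
  {"grip":0.2,"xyz":[0,0,1],"angular":[0,0,0]},
  {"grip":0.2,"xyz":[0,0,2],"angular":[0,0,0]},
  {"grip":0.2,"xyz":[0,0,3],"angular":[0,0,0]},
  {"grip":0.2,"xyz":[0,0,3],"angular":[0,0,0]},
])

```text
time_s: 9.0
tcp_pos: [0.5583, 0.187, 0.1295]
ee_rot: [[0.745, 0.667, -0.0], [0.667, -0.745, 0.0], [-0.0, -0.0, -1.0]]
wrist_force: [-1.1, 0.6, -1.2]
gripper_width: 0.334
gripper_force: 29.1
```

Request:
move_arm([
  {"grip":0.2,"xyz":[0,0,1],"angular":[0,0,0]},
  {"grip":0.2,"xyz":[0,0,2],"angular":[0,0,0]},
  {"grip":0.2,"xyz":[0,0,3],"angular":[0,0,0]},
  {"grip":0.2,"xyz":[0,0,3],"angular":[0,0,0]},
])

```text
time_s: 9.4
tcp_pos: [0.5585, 0.1872, 0.1275]
ee_rot: [[0.745, 0.667, 0.001], [0.667, -0.745, 0.0], [0.001, 0.0, -1.0]]
wrist_force: [-4.0, 0.7, 4.6]
gripper_width: 0.337
gripper_force: 30.0
```

The flange meets the face at TCP z 0.1275 (expected 0.1277), so it is seated on the face. There is a slight side force, which I relieve while pressing on.

Request:
move_arm([
  {"grip":0.2,"xyz":[-0.3,-0.3,1],"angular":[0,0,0]},
  {"grip":0.2,"xyz":[-0.3,-0.3,2],"angular":[0,0,0]},
  {"grip":0.2,"xyz":[-0.3,-0.3,3],"angular":[0,0,0]},
  {"grip":0.2,"xyz":[-0.3,-0.3,4],"angular":[0,0,0]},
  {"grip":0.2,"xyz":[-0.3,-0.3,4],"angular":[0,0,0]},
])

```text
time_s: 9.9
tcp_pos: [0.5585, 0.1873, 0.1242]
ee_rot: [[0.745, 0.667, 0.002], [0.667, -0.745, 0.001], [0.002, 0.001, -1.0]]
wrist_force: [-4.1, 0.6, 8.0]
gripper_width: 0.331
gripper_force: 30.4
```

Request:
move_arm([
  {"grip":0.2,"xyz":[-0.4,-0.4,1],"angular":[0,0,0]},
  {"grip":0.2,"xyz":[-0.4,-0.4,2],"angular":[0,0,0]},
  {"grip":0.2,"xyz":[-0.4,-0.4,3],"angular":[0,0,0]},
  {"grip":0.2,"xyz":[-0.4,-0.4,3],"angular":[0,0,0]},
  {"grip":0.2,"xyz":[-0.4,-0.4,3],"angular":[0,0,0]},
  {"grip":0.2,"xyz":[-0.4,-0.4,3],"angular":[0,0,0]},
])

```text
time_s: 10.5
tcp_pos: [0.5585, 0.1873, 0.1221]
ee_rot: [[0.744, 0.668, 0.003], [0.668, -0.745, 0.001], [0.003, 0.002, -1.0]]
wrist_force: [-3.7, 1.0, 10.4]
gripper_width: 0.333
gripper_force: 30.7
```

```bash
python3 - <<'E'
from h import *
for _ in range(3):
    s=r.sense();print(np.round(s["wrist_force"],1),np.round(s["moment"],2),np.round(s["tcp_pos"],4));c=cap("side")
save(c,"s5")
E
```

```text
[-3.7  1.  10.4] [ 0.18  1.13 -0.02] [0.5585 0.1873 0.1221]
[-4.1  0.7 10.5] [ 0.14  1.12 -0.01] [0.5585 0.1873 0.1221]
[-3.5  0.9  9.9] [0.1  1.11 0.03] [0.5585 0.1873 0.1221]
```

The spindle has given 5.6 mm at about 12 N (10.4 N plus 2.2 N chuck weight). I press a touch more, hold, ease up to face level and open.

Request:
move_arm([
  {"grip":0.2,"xyz":[0,0,0.5],"angular":[0,0,0]},
  {"grip":0.2,"xyz":[0,0,0.5],"angular":[0,0,0]},
  {"grip":0.2,"xyz":[0,0,0.5],"angular":[0,0,0]},
  {"grip":0.2,"xyz":[0,0,-2],"angular":[0,0,0]},
  {"grip":0.2,"xyz":[0,0,-4],"angular":[0,0,0]},
  {"grip":0.2,"xyz":[0,0,-6],"angular":[0,0,0]},
  {"grip":0.2,"xyz":[0,0,-7.5],"angular":[0,0,0]},
  {"grip":0.2,"xyz":[0,0,-7.5],"angular":[0,0,0]},
])

```text
time_s: 11.45
tcp_pos: [0.5583, 0.1873, 0.1279]
ee_rot: [[0.745, 0.667, 0.002], [0.667, -0.745, 0.001], [0.002, 0.001, -1.0]]
wrist_force: [-0.6, 0.8, 4.2]
gripper_width: 0.334
gripper_force: 29.9
```

Request:
move_arm([
  {"grip":1,"xyz":[0,0,0],"angular":[0,0,0]},
  {"grip":1,"xyz":[0,0,0],"angular":[0,0,0]},
  {"grip":1,"xyz":[0,0,0],"angular":[0,0,0]},
  {"grip":1,"xyz":[0,0,0],"angular":[0,0,0]},
  {"grip":1,"xyz":[0,0,0],"angular":[0,0,0]},
  {"grip":1,"xyz":[0,0,0],"angular":[0,0,0]},
  {"grip":1,"xyz":[0,0,0],"angular":[0,0,0]},
  {"grip":1,"xyz":[0,0,0],"angular":[0,0,0]},
])

```text
time_s: 12.25
tcp_pos: [0.5574, 0.187, 0.1271]
ee_rot: [[0.745, 0.667, -0.0], [0.667, -0.745, -0.0], [-0.0, -0.0, -1.0]]
wrist_force: [-0.6, 0.0, -0.3]
gripper_width: 0.956
gripper_force: 0.0
```

Released with no force. I retreat upward and check.

Request:
move_arm([
  {"grip":1,"xyz":[0,0,-10],"angular":[0,0,0]},
  {"grip":1,"xyz":[0,0,-30],"angular":[0,0,0]},
  {"grip":1,"xyz":[0,0,-60],"angular":[0,0,0]},
  {"grip":1,"xyz":[0,0,-95],"angular":[0,0,0]},
  {"grip":1,"xyz":[0,0,-130],"angular":[0,0,0]},
  {"grip":1,"xyz":[0,0,-150],"angular":[0,0,0]},
  {"grip":1,"xyz":[0,0,-150],"angular":[0,0,0]},
])

```text
time_s: 12.95
tcp_pos: [0.5591, 0.1877, 0.2821]
ee_rot: [[0.745, 0.667, 0.008], [0.667, -0.745, 0.004], [0.009, 0.002, -1.0]]
wrist_force: [0.2, -1.2, 0.3]
gripper_width: 1.001
gripper_force: 0.0
```

```bash
python3 - <<'E'
from h import *
c=cap("wrist");save(c,"w6");d=cap("side");save(d,"s6")
u,v=proj(c,[[.558,.187,.11]])[0].astype(int)
a=cv2.resize(c["img"][max(v-50,0):max(v-50,0)+100,u-50:u+50],(400,400),interpolation=cv2.INTER_CUBIC);b=cv2.resize(d["img"][200:320,140:260],(400,400),interpolation=cv2.INTER_CUBIC)
cv2.imwrite("pics/c6.png",cv2.cvtColor(np.hstack([a,b]),cv2.COLOR_RGB2BGR))
E
```

```text
(no output)
```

View pics/c6.png

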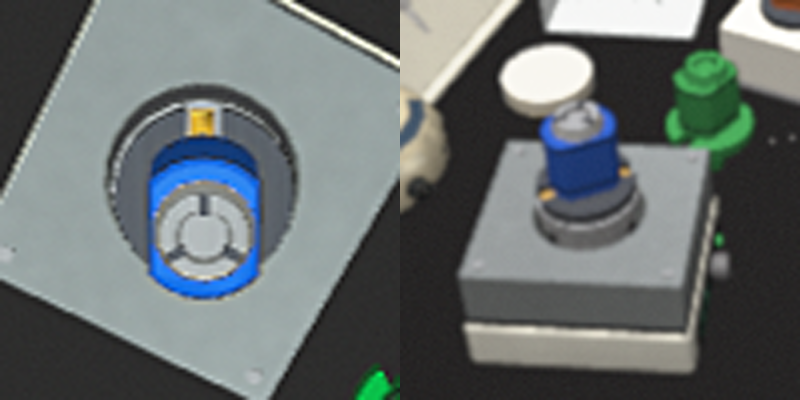

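The flange lies flat on the spindle face with the brass dogs inside both slots (wrist crop (202,122); side crop (545,193) and (625,172)). The chuck is upright and the gripper clear, so I hand in.

```bash
python3 -c "
from station import r
print(r.finish_job())"
```

```text
the job is handed in; nothing more can be done
None
```

The blue chuck is seated on the spindle with both dogs in its slots, pressed home at about 12 N with nearly 6 mm of give, and released; the slots dropped over the dogs as lined up by camera, so no turning by feel was needed, and the job was handed in at about 13 s.

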